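# Show the record weight to the phone camera

## Robot

A 7-joint arm with a two-finger parallel gripper is mounted at the origin on the work surface. World frame = base frame: x ahead of the robot, y to its left, z up, the work surface at z = 0. Lengths are in mm, angles in rad, forces in N, time in s.
With the tool pointing down it reaches from about 400 to 875 mm from the base axis. Payload 19.3 kg.
Tool frame: the origin (TCP) lies at the very end of the fingers, on their centre line; the grasp point (between the pads) lies 19 mm behind it (grip_point_offset is the z of the grasp point in the tool frame, in mm); z points along the fingers, y is the line along which they close (so a half turn about z gives the same grasp; the last joint's range is limited). The gripper opens to 85 mm and grips with 20 to 120 N. Pads are 22 mm wide; open, the fingers measure 114 mm over their backs; the gripper's body (76 mm by 85 mm) begins 54 mm behind the grasp point. The pads swing forward as they close: fully open they stand 13 mm farther back than shut.
Start: joints at [-0.07, 0.521, -0.036, 1.599, 0.021, 1.021, -0.113], TCP at [624.992, -0.025, 231.291] pointing down, gripper open.
Joint ranges: [-2.91, 2.91], [-0.3, 2.13], [-1.5, 1.42], [0.17, 2.43], [-1.26, 4.41], [0.16, 1.93], [-2.52, 2.52]. Speed limits (rad/s): [1.89, 1.89, 2.39, 2.39, 3.01, 3.01, 3.01].

## Interface

Orientations are given as a 3x3 rotation matrix whose columns are the frame's x, y, z axes.
In Python, from workcell import movep, movel, goto_joints, open_gripper, clamp, wait, inverse_kinematics, read_state, camera, PlanningError, finish_job, grip_point_offset gives the robot as it stands. Calls block until the motion is done:
- movep(position, orientation): joint-space move of the TCP to a pose.
- movel(position, frame=None, max_speed=150, guard=None): straight line of the TCP; frame=None keeps the orientation; max_speed is the mean speed in mm/s. With guard (N) it stops when the force on the tool has changed by that much, and returns True; else False.
- goto_joints(angles): joint-space move.
- open_gripper() and clamp(): open the fingers fully, or close them until they stop; the grip force is fixed at half the most.
- wait(seconds).
- inverse_kinematics(position, orientation): joint angles nearest the present ones, or None.
- read_state(): the state.
- camera(name): name is "scene" or "side" or "wrist"; returns a dict with "image" (384x512x3 uint8, blue, green, red), "range_z" (384x512 float32, mm along the optical axis (not along the pixel's ray), 0 where there is no reading), "fx", "fy", "cx", "cy" (pixels), "cam_to_world" (4x4, takes a point from camera to world coordinates). Camera axes: x right, y up, looking along -z (the intrinsics and any distortion apply to the point x, -y, -z); pixel columns grow to the right and rows downward; lengths in mm; the calibration is good to about 2 mm. The wrist camera is an equidistant fisheye: a pixel r from the principal point sees the ray r / f radians off the axis. A picture is of the moment at which its call begins.
A pose or a line that the arm cannot do raises PlanningError and nothing moves.
- finish_job(): hands the job in; it is judged then, once.
The state is a dict: "time": time; "qpos": joint angles; "qvel": joint speeds; "joint_efforts": joint torques, N m; "eef_pos": TCP position; "tool_rot": TCP orientation; "ft_force": force on the tool from outside, world axes, zero at the start; "torque": the same for the moment, N m; "finger_gap": finger opening in mm; "gripper_force": force on a finger pad.
Only numpy, scipy, OpenCV 4.12 (cv2) and the standard library are available. Lean on these libraries where they do the work, as an engineer would, in place of code of your own. Each camera call takes 0.05 s, during which the arm holds its last target. There are 200 camera calls.

## Task

First lift the needle off the record by swinging the turntable's cue lever all the way up and back. Then take the steel record weight off the spindle and show its underside to the phone's front camera for the friend on the video call: hold it in the air with the underside squarely facing the lens, centred straight in front of the lens and about 15 cm from it. Finish while still holding it there, the lever still up, and leave the things standing around where they are.

Things in the scene. Friction and masses are not known exactly. Their poses are not given: they have to be found in the camera images.
- turntable: Turntable, fixed: dark wooden plinth 350 (x) by 420 (y) mm, its top 60 mm above the shelf top. Origin: centre of the underside, on the shelf top; z up; x points away from its user side (-x, which faces roughly the robot), y to the user's left. Platter and black record (radius 150) centred at local (0, +45).
- tonearm_head (a point): Head end of the slim tonearm, over the record, 102 mm above the shelf top. The arm runs straight from here to its pivot at turntable local (115, -155) mm, with a counterweight behind; top at most 125 mm above the shelf top. The cue lever lifts the head by some 18 mm.
- spindle (a point): Where the spindle leaves the record: centre of the record, at its top face, 83 mm above the shelf top. The spindle is 7 mm thick and stands 12 mm above this point, inside the weight's bore.
- record_weight: Record weight, turned steel, 0.24 to 0.36 kg, seated on the record over the spindle. Base disc 72 mm in diameter, 16 mm high, sloping to 18 mm at the knob; the plain round upright knob, 44 mm in diameter, 18 to 50 mm above the underside, is the place to grip. Blind bore below, 10 mm wide, 14 mm deep. Origin: centre of the underside; z from there up through the knob.
- cue_lever (a joint): Angle of the cue lever. 0 to 0.15 at the start = needle down, the lever leaning 0.5 rad (at 0) from vertical to the turntable's -x; grows as the tip swings up and back to the turntable's +x; stop at 1.0 rad (leaning 0.5 rad to +x) = fully raised. Under 3 N at the tip towards +x moves it; it stays where it is left.
- lever_tip (a point): Centre of the 10 mm ball at the tip of the small steel cue lever (rod 5.6 mm thick). Pivot to tip 45 mm. It turns about a level axis along the turntable's y, at turntable local (50, -185) mm, 80 mm above the shelf top. The block under it is 20 by 22 mm, top 78 mm up; the plinth around it (top 60 mm) is free.
- phone: Black phone, 150 x 72 x 8 mm, on a fixed low easel, leaning back, screen to the robot. Origin: the front camera lens on the screen face, 8 mm from the middle of the upper edge, 112 mm above the shelf top. z = the camera's line of sight, square to the screen: 55 degrees above level, towards the robot's side. x = along the phone to its upper edge (rising away from the robot).
- incense_box: Bystander: closed sandalwood incense box with brass fittings, 57 by 232 mm, 43 mm high, loose. Origin: centre of its underside.
- yoga_blocks: Bystander: two cork yoga blocks one on the other, each 150 by 230 by 75 mm, 150 mm high together. Origin: centre of the underside.
- pump_dispenser: Bystander: empty stainless pump dispenser, 68 mm in diameter, 188 mm high. Origin: centre of the underside.
- cat: Bystander: pale ceramic seated cat, about 80 mm wide, 150 mm high. Origin: centre of the underside.
Mind the look-alikes: they are no part of the job. Several things have the shape of the record_weight; the one meant has the colours described above. What is shaped like the part that bears phone but purple is not meant.

How it is judged (in metres and radians):
On the way, in this order (a step that is already met when the one before it is completed fails the run):
1. the cue lever is fully raised (over 0.85 rad of 1.0) with the weight still on the spindle (value of joint cue_lever above 0.85 rad and distance between record_weight and spindle below 0.008 m), for 0.2 s.
2. the weight is held clear of the turntable, lever still up (value of joint cue_lever above 0.85 rad and z of record_weight in the frame of spindle above 0.03 m and contact force between record_weight and the fingers above 1 N and contact force between record_weight and turntable below 0.1 N), for 0.2 s.
3. the weight's underside is presented to the phone camera (x of record_weight in the frame of phone between -0.025 and 0.025 m and y of record_weight in the frame of phone between -0.025 and 0.025 m and z of record_weight in the frame of phone between 0.12 and 0.18 m and angle between the z axis of record_weight and the z axis of phone, either way round below 0.2 rad and angle between record_weight's own z axis and vertical below 1 rad), for 0.3 s.
At the end, for the whole second after the job is handed in: The robot holds the weight still in its fingers, nothing else touching it: centre of its underside within 25 mm of the camera's line of sight in each cross direction and 120 to 180 mm from the lens along it, underside facing the lens within 0.2 rad; cue lever still above 0.85 rad (all of step 3 and value of joint cue_lever above 0.85 rad and contact force between record_weight and the fingers above 1 N and contact force between record_weight and turntable below 0.1 N and contact force between record_weight and phone below 0.1 N and linear speed of record_weight below 0.03 m/s and angular speed of record_weight below 0.2 rad/s); the arm keeps its last pose, push and grip.
It fails at once if the weight is taken off the spindle while the needle is down (distance between record_weight and spindle above 0.012 m and value of joint cue_lever below 0.75 rad).
It fails at once if the bystander (incense box) is shifted by more than 30 mm or tipped (distance of incense_box from where it was at the start of the episode above 0.03 m or angle between incense_box's own z axis and vertical above 0.4 rad).
It fails at once if the bystander (yoga blocks) is shifted by more than 30 mm or tipped (distance of yoga_blocks from where it was at the start of the episode above 0.03 m or angle between yoga_blocks's own z axis and vertical above 0.4 rad).
It fails at once if the bystander (pump dispenser) is shifted by more than 30 mm or tipped (distance of pump_dispenser from where it was at the start of the episode above 0.03 m or angle between pump_dispenser's own z axis and vertical above 0.4 rad).
It fails at once if the bystander (cat) is shifted by more than 30 mm or tipped (distance of cat from where it was at the start of the episode above 0.03 m or angle between cat's own z axis and vertical above 0.4 rad).
It also fails if it takes over 45 s, if anything falls off the work surface, if the arm or the gripper's body presses on something with over 40 N, if the wrist force passes 120 N, or if a joint passes its speed limit or range.

## Working session

There is one attempt and no reset: what is moved stays moved. The work goes in short steps, each a Python script; the robot and the scene stay as the last script left them, time stands still between calls to the robot, and variables do not carry over. Pictures are saved under pics/ and viewed, at most 10 in all, crops included, and the job is handed in when it is done.

```bash
mkdir -p pics; ls; cat > h.py <<'E'
import numpy as np, cv2
from workcell import *
def grab(n):
    c=camera(n); np.savez(f'{n}.npz',**c); return c
def pts(c):
    # world point map from range (pinhole)
    v,u=np.mgrid[0:384,0:512]; z=c['range_z']
    P=np.stack([(u-c['cx'])/c['fx']*z,-(v-c['cy'])/c['fy']*z,-z,np.ones_like(z)],-1)
    return (P@np.asarray(c['cam_to_world']).T)[...,:3]
E
python3 - <<'E'
from h import *
ims=[]
for n in ['scene','side']:
    c=grab(n); print(n,c['fx'],c['cx'],c['cy'],np.round(c['cam_to_world'],3).tolist(),[k for k in c])
    cv2.imwrite(f'pics/{n}.png',cv2.resize(c['image'],(800,600),interpolation=cv2.INTER_CUBIC))
c=grab('wrist')
E
```

```text
pics
scene 473.23787873917775 261.78216906412393 191.29603513269342 [[0.83, -0.32, 0.457, 1221.035], [0.558, 0.49, -0.67, -944.676], [-0.01, 0.811, 0.585, 972.476], [0.0, 0.0, 0.0, 1.0]] ['image', 'range_z', 'fx', 'fy', 'cx', 'cy', 'cam_to_world']
side 412.64580463072986 264.8284646624693 194.24589340361914 [[0.921, 0.279, -0.271, 180.906], [-0.389, 0.662, -0.641, -794.312], [0.001, 0.696, 0.718, 1025.299], [0.0, 0.0, 0.0, 1.0]] ['image', 'range_z', 'fx', 'fy', 'cx', 'cy', 'cam_to_world']
```

View pics/scene.png

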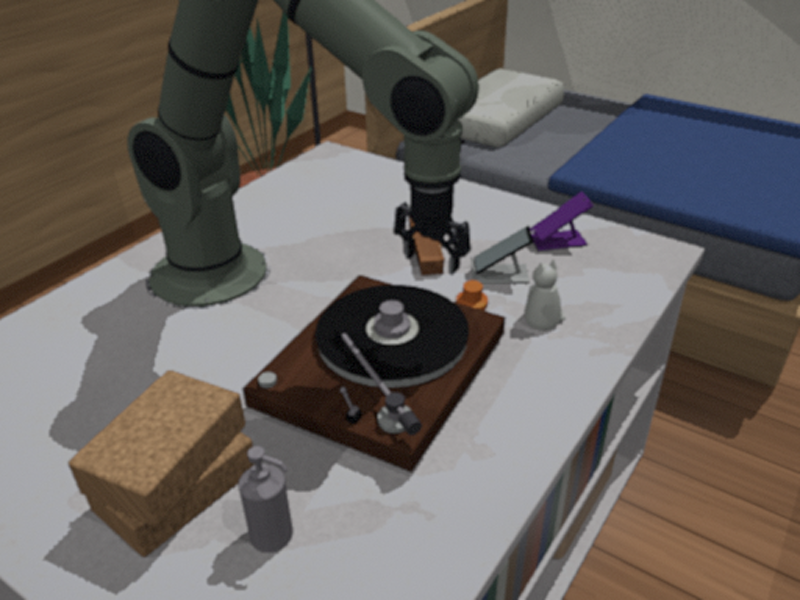

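View pics/side.png

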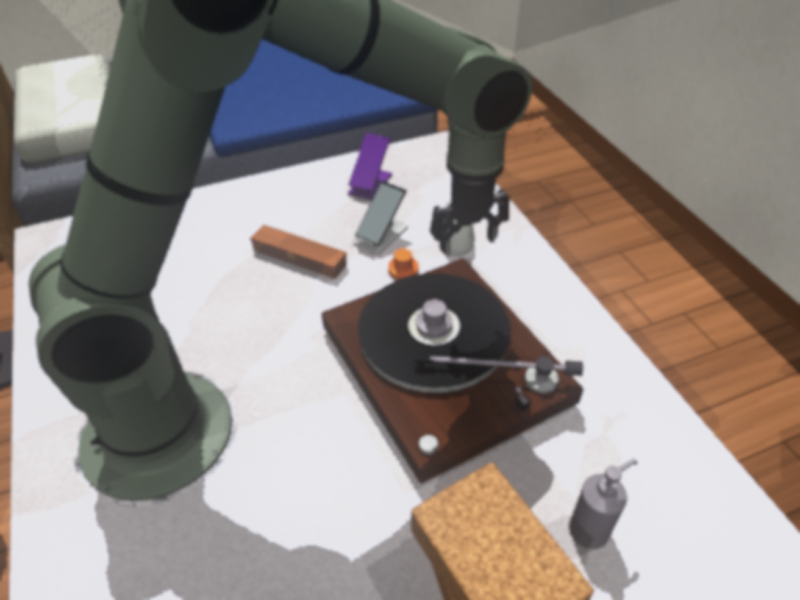

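Scene (800×600 view): weight knob (391,310), lever tip (343,390) with base (352,412), cue pivot/tonearm pivot (395,410), grey phone (505,250), cat (543,300). In the side view: phone screen (380,213), orange decoy (403,263), incense box (298,250), lever (522,398), yoga blocks bottom, pump (600,510).

```bash
python3 - <<'E'
import numpy as np,cv2
import sys
def pts(c):
    v,u=np.mgrid[0:384,0:512]; z=c['range_z']
    P=np.stack([(u-c['cx'])/c['fx']*z,-(v-c['cy'])/c['fy']*z,-z,np.ones_like(z)],-1)
    return (P@c['cam_to_world'].T)[...,:3]
S=1.5625
for n in ['scene','side']:
    c=dict(np.load(n+'.npz')); P=pts(c); im=c['image'].astype(int); ok=c['range_z']>0
    hsv=cv2.cvtColor(c['image'],cv2.COLOR_BGR2HSV)
    X,Y,Z=P[...,0],P[...,1],P[...,2]
    # weight
    w={'scene':(391,308),'side':(434,308)}[n]; u,v=int(w[0]/S),int(w[1]/S)
    p0=P[v,u]; print(n,'knob px',p0.round(1))
    m=ok&(np.hypot(X-p0[0],Y-p0[1])<40)&(Z>128)&(Z<140)
    q=P[m]; (cx,cy),r=cv2.minEnclosingCircle(q[:,:2].astype(np.float32)); print('knob top',m.sum(),cx,cy,r,np.median(q[:,2]))
    # plinth top
    m=ok&(abs(Z-60)<5)&(np.hypot(X-p0[0],Y-p0[1])<330)&(hsv[...,0]<20)&(hsv[...,1]>80)&(hsv[...,2]<120)
    m=cv2.morphologyEx(m.astype(np.uint8),cv2.MORPH_OPEN,np.ones((2,2)))
    k,l,st,_=cv2.connectedComponentsWithStats(m)
    q=P[m>0]; print('plinth',len(q),cv2.minAreaRect(q[:,:2].astype(np.float32)),np.median(q[:,2]))
    # record
    m=ok&(abs(Z-83)<4)&(np.hypot(X-p0[0],Y-p0[1])<200)&(im.max(-1)<60)
    q=P[m]; h=cv2.convexHull(q[:,:2].astype(np.float32)); print('record',len(q),cv2.minEnclosingCircle(h))
    # phone
    w={'scene':(505,250),'side':(380,213)}[n]; u,v=int(w[0]/S),int(w[1]/S)
    p1=P[v,u]; print('phone px',p1.round(1),hsv[v,u])
    m=ok&(np.linalg.norm(P-p1,axis=-1)<130)&(Z>15)&(abs(im-im[v,u]).max(-1)<35)
    k,l=cv2.connectedComponents(m.astype(np.uint8)); m=l==l[v,u]
    q=P[m]
    for _ in range(5):
        ce=q.mean(0); nn=np.linalg.svd(q-ce,full_matrices=False)[2][2]; nn*=np.sign(nn[2]); q=q[abs((q-ce)@nn)<3]
    print('phone n',len(q),nn.round(3),'elev',np.degrees(np.arcsin(nn[2])),'az',np.degrees(np.arctan2(nn[1],nn[0])))
    hz=np.array([-nn[0],-nn[1],0]);hz/=np.linalg.norm(hz); yv=np.cross(nn,np.cross(hz,nn)); 
    yv=np.cross([0,0,1],hz); xv=np.cross(yv,nn); xv*=np.sign(xv[2])
    ab=np.c_[(q-ce)@xv,(q-ce)@yv]; print('ranges',ab.min(0),ab.max(0),'rect',cv2.minAreaRect(ab.astype(np.float32)))
    mid=(ab.min(0)+ab.max(0))/2; top=ab[:,0].max()
    print('lens',ce+xv*(top-8)+yv*mid[1],'centre',ce+xv*mid[0]+yv*mid[1])
    # tonearm head/lever
    w={'scene':(343,390),'side':(519,388)}[n]
    u,v=int(w[0]/S),int(w[1]/S); print('lever',P[v-2:v+3,u-2:u+3,2].round(0).tolist(),P[v,u])
    # bystanders
    for nm,pp in {'scene':dict(cat=(543,300),cathead=(545,270),pump=(265,510),orange=(472,295)),'side':dict(box=(298,250),box1=(255,240),box2=(343,268),orange=(403,258),blocktop=(490,520),purple=(368,170))}[n].items():
        print(nm,P[int(pp[1]/S),int(pp[0]/S)].round(0))
E
python3 -c "
import cv2
a=cv2.imread('pics/scene.png');import numpy as np
d=np.load('scene.npz')['image'][200:300,180:310];e=np.load('side.npz')['image'][190:290,300:400]
cv2.imwrite('pics/c.png',np.hstack([cv2.resize(d[:, :100],(400,400)),cv2.resize(e,(400,400))]))"
```

```text
scene knob px [551.3 -26.4 132.3]
knob top 119 551.8399658203125 -24.147981643676758 24.653072357177734 131.72700501214604
plinth 4445 ((737.05029296875, -445.2337646484375), (450.3606872558594, 1316.02099609375), 25.20787811279297) 59.29892390827922
record 3640 ((550.5634765625, -24.21929931640625), 151.8426971435547)
phone px [602.1 347.   83.5] [ 94  20 103]
phone n 305 [-0.488 -0.312  0.815] elev 54.58966998536027 az -147.44900949230774
ranges [-76.04512603 -33.79492986] [70.9746669  38.41128325] rect ((-2.5009994506835938, 2.4000511169433594), (147.59677124023438, 71.28713989257812), 0.5944151282310486)
lens [624.18570997 390.98080376 107.56064466] centre [579.18082234 362.25318858  69.60236821]
lever [[60.0, 57.0, 60.0, 59.0, 56.0], [61.0, 124.0, 125.0, 124.0, 58.0], [56.0, 128.0, 122.0, 126.0, 62.0], [61.0, 124.0, 122.0, 120.0, 59.0], [61.0, 122.0, 119.0, 120.0, 59.0]] [ 606.78817069 -247.97643253  121.83729639]
cat [749. 237.  69.]
cathead [736. 258. 131.]
pump [ 655. -494.  101.]
orange [597. 212.  41.]
side knob px [545.8 -25.1 135.9]
knob top 138 547.5444946289062 -23.5868
[... 304 characters left out ...]
n 375 [-0.487 -0.297  0.821] elev 55.2258284320835 az -148.58452420539808
ranges [-77.35049628 -35.00239808] [76.05556212 38.30221844] rect ((-0.44126129150390625, 1.9058570861816406), (73.07731628417969, 153.59547424316406), 88.99645233154297)
lens [628.68970624 394.04920623 111.97380972] centre [580.52912551 364.63400411  72.78949438]
lever [[62.0, 60.0, 63.0, 62.0, 59.0], [61.0, 63.0, 64.0, 58.0, 61.0], [131.0, 130.0, 126.0, 60.0, 61.0], [126.0, 126.0, 129.0, 61.0, 60.0], [123.0, 123.0, 126.0, 62.0, 62.0]] [ 608.64701095 -248.04965931  126.36126692]
box [371. 348.  41.]
box1 [289. 418.  46.]
box2 [458. 288.   7.]
orange [579. 218.  51.]
blocktop [ 443. -450.  152.]
purple [621. 558.  66.]
```

View pics/c.png

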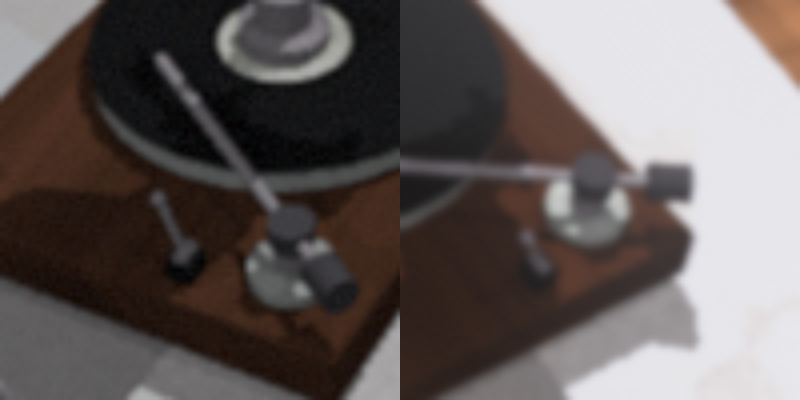

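The crop shows the lever tip leaning toward the user side and the tonearm running from its pivot over the record. Measured values are consistent: knob top at about z 133, lens at z 112, elevation 55°.

```bash
python3 - <<'E'
from h import *
c=dict(np.load('scene.npz')); 
R={}
for n,w in dict(scene=(343,337),side=(422,360)).items():
    c=dict(np.load(n+'.npz'));P=pts(c);u,v=int(w[0]/1.5625),int(w[1]/1.5625)
    q=P[v-4:v+5,u-4:u+5].reshape(-1,3);print('head',q[(q[:,2]>93)&(q[:,2]<130)].round(0)[:8].tolist())
    hsv=cv2.cvtColor(c['image'],cv2.COLOR_BGR2HSV)
    m=(c['range_z']>0)&(abs(P[...,2]-60)<5)&(hsv[...,1]>80)&(hsv[...,0]<20)&(np.hypot(P[...,0]-551,P[...,1]+75)<300)
    m=cv2.morphologyEx(m.astype(np.uint8),cv2.MORPH_OPEN,np.ones((3,3)))
    k,l,st,_=cv2.connectedComponentsWithStats(m); i=1+np.argmax(st[1:,4])
    print('plinth',cv2.minAreaRect(P[l==i][:,:2].astype(np.float32)))
E
```

```text
head [[483.0, -111.0, 106.0], [487.0, -111.0, 107.0], [487.0, -107.0, 104.0], [493.0, -109.0, 108.0], [490.0, -102.0, 102.0], [496.0, -104.0, 107.0], [485.0, -114.0, 105.0], [489.0, -114.0, 107.0]]
plinth ((557.2623291015625, -70.23231506347656), (346.8258972167969, 423.7768859863281), 6.628201961517334)
head [[480.0, -97.0, 107.0], [482.0, -100.0, 109.0], [484.0, -102.0, 111.0], [487.0, -102.0, 109.0], [490.0, -101.0, 107.0], [493.0, -103.0, 107.0], [495.0, -106.0, 110.0], [498.0, -105.0, 108.0]]
plinth ((532.9132080078125, -73.22171020507812), (307.8346252441406, 415.9422302246094), 6.552997589111328)
```

```bash
cat >> h.py <<'E'
yaw=0.115; SP=np.array([551,-24.5]); 
Rt=np.array([[np.cos(yaw),-np.sin(yaw)],[np.sin(yaw),np.cos(yaw)]]); TC=SP-Rt@[0,45]
def tw(x,y,z): return [*(TC+Rt@[x,y]),z]
def down(a):  # tool z down, tool y at world angle a
    y=np.array([np.cos(a),np.sin(a),0]); z=np.array([0,0,-1.]); return np.c_[np.cross(y,z),y,z]
E
python3 - <<'E'
from h import *
s=read_state(); print(s['time'],np.round(s['tool_rot'],2).tolist())
print(tw(31,-185,121))
for a in (yaw,yaw+np.pi): print(a,inverse_kinematics(tw(-15,-185,160),down(a)))
for a in (yaw,yaw+np.pi):
    if inverse_kinematics(tw(-15,-185,160),down(a)) is not None: break
clamp(); 
movep(tw(-15,-185,160),down(a))
print(movel(tw(-15,-185,107),guard=10))
print(movel(tw(65,-185,107),max_speed=60,guard=10))
s=read_state(); print(s['time'],s['eef_pos'],s['ft_force'],Rt.T@(np.array(s['eef_pos'])[:2]-TC))
c=grab('scene'); d=grab('side')
cv2.imwrite('pics/c2.png',np.hstack([cv2.resize(c['image'][200:300,180:280],(400,400)),cv2.resize(d['image'][190:290,290:390],(400,400))]))
E
```

```text
0.15 [[0.0, 1.0, -0.0], [1.0, -0.0, -0.0], [-0.0, -0.0, -1.0]]
[np.float64(608.1869766442834), np.float64(-249.42365305206604), 121]
0.115 [ 0.35027512  0.58898597 -0.03091542  1.68597475  0.02252534  0.86697788
  0.42498796]
3.2565926535897933 [-0.11186642  0.70202166  0.69106864  1.71150815 -0.54027106  0.9275841
 -2.22983886]
False
True
3.5167 [ 629.04677536 -246.9004854   106.03304153] [-6.62731408 -0.03579346  6.62527179] [  52.01154038 -184.88709124]
```

View pics/c2.png

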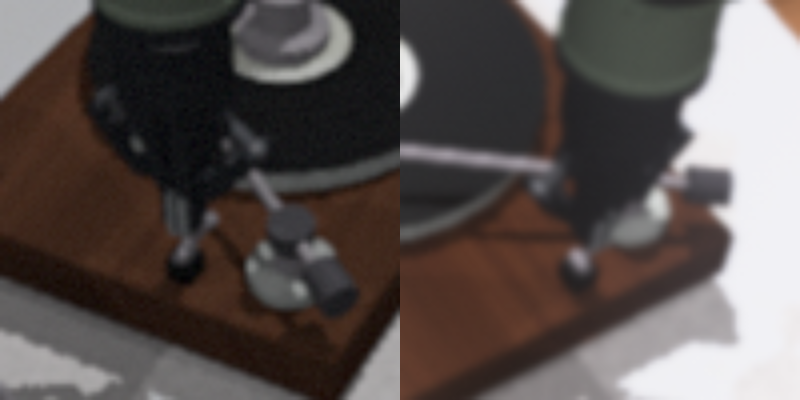

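The finger reached the lever's stop: the lever now leans toward +x in both views, with a 9 N reaction. Next I back off, check the tip, and go above the weight.

```bash
python3 - <<'E'
from h import *
wait(0.3)
movel(tw(25,-185,107)); movel(tw(10,-185,230),max_speed=250)
open_gripper()
a=-0.3
movep([*SP,220],down(a))
out=[]
for n in ('scene','side'):
    c=grab(n);P=pts(c)
    L=(P[...,:2]-TC)@Rt; m=(c['range_z']>0)&(abs(L[...,1]+185)<10)&(abs(L[...,0]-50)<40)&(P[...,2]>108)&(P[...,2]<130)
    print(n,m.sum(),np.median(L[m],0),P[m][:,2].max())
    # weight centre from light base disc / knob
    m=(c['range_z']>0)&(np.hypot(*(P[...,:2]-SP).transpose(2,0,1))<45)&(P[...,2]>128)&(P[...,2]<140)
    if m.sum()>20: print(cv2.minEnclosingCircle(P[m][:,:2].astype(np.float32)))
w=grab('wrist')
cv2.imwrite('pics/w.png',w['image'])
print(w['fx'],w['cx'],w['cy'],np.round(w['cam_to_world'],3).tolist(),read_state()['time'])
E
```

```text
scene 16 [  68.97241324 -186.57553178] 124.71113342607612
((550.610595703125, -23.76288604736328), 23.19791030883789)
side 17 [  64.48940344 -184.6573276 ] 126.12314893921052
((549.4112548828125, -24.340164184570312), 24.03384017944336)
297.3186396354542 254.57054551148715 195.03041889340435 [[0.955, 0.284, 0.085, 573.24], [-0.296, 0.914, 0.277, 45.157], [0.001, -0.29, 0.957, 361.818], [0.0, 0.0, 0.0, 1.0]] 6.7417
```

View pics/w.png

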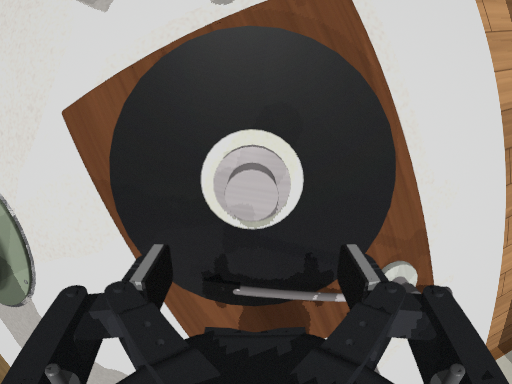

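Wrist view: knob top at about (251,195), tonearm head clear of the fingers at (238,291). The ray gives about (550,-21), which agrees with the scene cameras, and the lever tip at local x≈67 is up. Grasp next.

```bash
python3 - <<'E'
from h import *
n=np.array([-np.cos(np.radians(55))*np.cos(np.radians(32)),-np.cos(np.radians(55))*np.sin(np.radians(32)),np.sin(np.radians(55))])
print(movel([550.5,-23.5,103],down(-0.3),max_speed=120,guard=12))
clamp(); s=read_state(); print(s['finger_gap'],s['gripper_force'],s['eef_pos'],s['ft_force'])
movel([550.5,-23.5,135],max_speed=60); wait(0.3)
movel([550.5,-23.5,250])
s=read_state(); print(s['time'],s['finger_gap'],s['gripper_force'],s['eef_pos'],s['ft_force'])
lens=np.array([628,393,112]); T=lens+n*(150+20)
for a in np.radians(np.arange(0,360,30)):
    z=-n; x0=np.cross([0,0,1],z); x0/=np.linalg.norm(x0); y0=np.cross(z,x0)
    y=np.cos(a)*x0+np.sin(a)*y0; q=inverse_kinematics(T,np.c_[np.cross(y,z),y,z])
    if q is not None: print(round(np.degrees(a)),np.round(q,2),np.abs(q-s['qpos']).max().round(2))
c=grab('scene');d=grab('wrist'); cv2.imwrite('pics/g.png',np.hstack([cv2.resize(c['image'],(400,300)),cv2.resize(d['image'],(400,300))]))
E
```

```text
False
42.55718195696594 60.96040709875524 [550.6184517  -23.47766618 103.5951088 ] [-3.41551063 -0.37089326 10.66729478]
10.2417 42.49991785775956 61.10726639803033 [550.05955029 -23.48789914 249.17860489] [ 0.32802921 -0.29442756 -3.14952831]
0 [-0.47  0.32 -0.26  2.06  0.79  0.23  0.7 ] 1.05
30 [-0.45  0.32 -0.29  2.06  0.82  0.24  0.15] 0.84
60 [-0.44  0.32 -0.3   2.06  0.83  0.24 -0.38] 0.85
90 [-0.49  0.32 -0.25  2.06  0.78  0.22 -0.86] 0.8
120 [-0.61  0.31 -0.09  2.07  0.6   0.19 -1.21] 0.86
150 [-1.16  0.36  0.59  2.09 -0.84  0.19 -0.36] 1.07
180 [-1.19  0.37  0.64  2.09 -0.92  0.2  -0.81] 1.1
210 [-1.16  0.36  0.59  2.09 -0.84  0.19 -1.4 ] 1.07
240 [-1.12  0.35  0.54  2.09 -0.74  0.18 -2.03] 1.68
270 [-1.17  0.36  0.61  2.09 -0.87  0.19 -2.43] 2.08
300 [ 0.25  0.6  -1.27  2.03  1.38  0.7   1.34] 1.69
330 [-0.38  0.33 -0.38  2.06  0.9   0.26  1.13] 1.48
```

View pics/g.png

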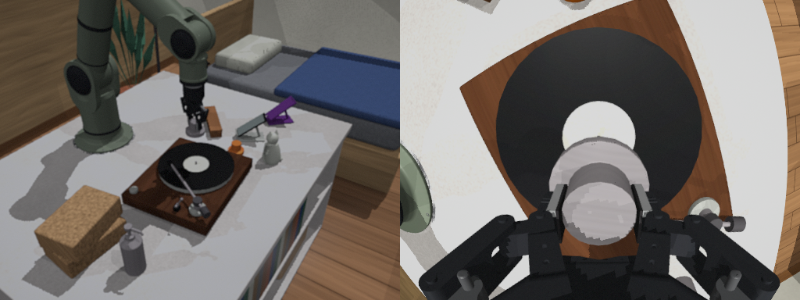

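Weight held, gap 42.5 mm, load about 3 N. Presenting it.

```bash
python3 - <<'E'
from h import *
e,az=np.radians(55),np.radians(32)
n=np.array([-np.cos(e)*np.cos(az),-np.cos(e)*np.sin(az),np.sin(e)])
T=np.array([628,393,112])+n*(150+20.6)
z=-n; x0=np.cross([0,0,1],z); x0/=np.linalg.norm(x0); y0=np.cross(z,x0); a=np.radians(60)
y=np.cos(a)*x0+np.sin(a)*y0
movep([550,-23.5,290],down(-0.3))
movep(T,np.c_[np.cross(y,z),y,z]); wait(0.6)
s=read_state(); print(s['time'],s['finger_gap'],s['gripper_force'],s['eef_pos'],T,np.degrees(np.arccos(-np.array(s['tool_rot'])[:,2]@n)))
ims=[]
for k in ('scene','side'):
    c=grab(k); ims.append(cv2.resize(c['image'],(400,300)));P=pts(c);L=(P[...,:2]-TC)@Rt; m=(c['range_z']>0)&(abs(L[...,1]+185)<10)&(abs(L[...,0]-50)<40)&(P[...,2]>108)&(P[...,2]<130)
    print(k,m.sum(),np.median(L[m],0))
d=grab('wrist')
cv2.imwrite('pics/f.png',np.vstack([np.hstack(ims),np.hstack([cv2.resize(d['image'],(400,300)),cv2.resize(ims[1][60:180,120:280],(400,300))])]))
E
```

```text
12.5833 42.35700146911152 61.98693553808653 [545.03569244 341.13349011 251.78080774] [545.01667893 341.14626595 251.74733876] 0.0030792432840176373
scene 17 [  68.45405241 -186.96405119]
side 19 [  64.45939909 -184.76332751]
```

View pics/f.png

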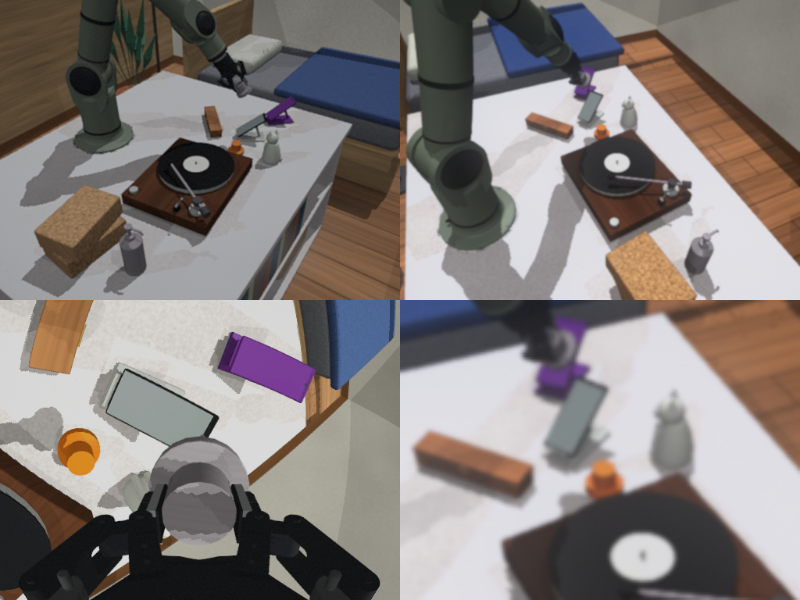

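The weight sits in front of the phone's upper edge with its seat in the grip unchanged (same place in the wrist view as after the grasp). The lever is still up (tip at local x≈66) and the bystanders haven't been disturbed.

```bash
python3 -c "
from workcell import *
print(finish_job(), read_state()['time'])"
```

```text
the job is handed in; nothing more can be done
the job is handed in; nothing more can be done
```

I handed the job in at about 13 s of the allowed 45 s: the cue lever is up, and the weight is held with its underside facing the phone's front camera at about 15 cm. I measured the lever and the hold from the camera images and robot state, but the hand-in returned no verdict.

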